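# Clamp a jar in the worktop jar vise by pumping its ratchet lever

### The job

Clamp the jam jar in the jar vise so that its lid could be unscrewed: take the ratchet lever by its grip and swing it back and forth until the sliding jaw holds the jar firmly and upright against the far jaw, with the jaw's spring pad pressed in by about a centimetre (never crushed to its end). Move the jaw only with the lever, do not push it or the pad by hand, and leave the other things on the worktop where they stand.

Things in the scene. Friction and masses are not known exactly. Their poses are not given: they have to be found in the camera images.
- vise: fixed jar vise: dark steel tray 130 x 285 x 12 mm with a grey gear housing (100 mm wide, sloping top) at its right end. Origin on the worktop under the lever's pivot; +x points away from the robot, +y left along the tray (y -57 to +228 mm); turned by up to 0.17 rad. The jar stands on the tray between the sliding jaw and the far jaw
- lever_pivot (a point): the pivot of the ratchet lever, 135 mm above the worktop, at mid thickness of the lever's round steel head (90 mm across, 26 mm thick, with a small hex nut on top). Axes as for lever_grip.
- lever_grip (a point): middle of the lever's black rubber grip, 148 mm from the pivot: flat-sided bar 84 mm long, 20 mm wide (x), 26 mm thick (z). Turns with the lever: z is the lever's axis, leaning 25 degrees from vertical towards the vise's -x (the robot); y points from grip to pivot; x, at lever 0, up the slope. Swings square to z; free space 45 mm round the grip's middle at all angles
- lever (a joint): ratchet lever angle (rad), -0.70 to 0.52; at 0 it points right (vise's -y). It grows as the grip goes up the slope, away from the robot: the driving way, about 7 N at the grip. The other way it slips freely over 24 teeth (one per 0.262 rad); up to a tooth is lost at each reversal, so use long strokes. Stays where left or sags a little
- jaw (a joint): travel of the sliding jaw (m) along the vise's +y, to the jar and far jaw: 0 at the start, at most 0.07; 12 mm per radian of driving. Friction holds it on return strokes. Steel plate 84 mm wide, 66 mm high, on two bars. Pad, jar and far jaw start with 14 to 36 mm of gaps in all
- pad (a joint): how far the black spring pad on the front of the sliding jaw is pressed in (m): 0 free, 0.025 crushed to its end; spring 1000 N/m. Below about 5 mm while the jar is only pushed along; grows with the jaw's travel once the jar meets the far jaw
- pad_face (a point): middle of the pad's face that meets the jar (pad 80 mm wide, 60 mm high), 52 mm above the worktop; its travel direction is the vise's +y
- far_jaw: fixed steel jaw with a thin rubber face at the left part of the tray; origin at the foot of its rubber face, which looks to the vise's -y; 84 mm wide, 66 mm high. Pinned in a different place each time.
- jar: round jam jar, 62 mm diameter, 86 mm high with its lid, about 0.25 kg, standing loose on the tray; origin at the centre of its underside
- mug: green and white mug, 107 mm high, a bystander left of the vise; origin at its underside
- lemon: lemon, 78 mm long, a bystander left of the vise
- spice: spice jar with a dark cap, 41 mm diameter, 105 mm high, a bystander to the right of the vise; origin at its underside
- can: drinks can, 66 mm diameter, 115 mm high, a bystander to the left of the vise; origin at its underside
Mind the look-alikes: they are no part of the job. Leave any pink look-alike of the jar alone.

How it is judged:
At the end, for the whole second after the job is handed in: The spring pad is pressed in by 5 to 21 mm, the jar is squeezed against the far jaw with more than 2 N, stands upright within 0.12 rad and is at rest (value of joint pad between 0.005 and 0.021 m and contact force between jar and far_jaw above 2 N and angle between jar's own z axis and vertical below 0.12 rad and linear speed of jar below 0.02 m/s); the robot touches nothing.
It fails at once if the robot pushes the sliding jaw or its pad itself (more than 3 N) (contact force between any of the fingers, the arm and jaw above 3 N).
It fails at once if the spring pad is crushed to its end (value of joint pad above 0.024 m).
It fails at once if a bystander (mug, lemon, spice jar, can) is shifted by more than 30 mm (distance of any of mug, lemon, spice, can from where it was at the start of the episode above 0.03 m).
It also fails if it takes over 61 s, if anything falls off the work surface, if the arm or the gripper's body presses on something with over 40 N, if the wrist force passes 120 N, or if a joint passes its speed limit or range.

### The arm

A 7-joint arm with a two-finger parallel gripper is mounted at the origin on a cart in front of the work surface, level with it; the furniture and walls round the work are solid. World frame = base frame: x ahead of the robot, y to its left, z up, the work surface at z = 0. Lengths are in m, angles in rad, forces in N, time in s.
With the tool pointing down it reaches from about 0.35 to 0.9 m from the base axis. Payload 8.1 kg.
Tool frame: the origin (TCP) lies midway between the tips of the shut fingers; the grasp point (between the pads) lies 19 mm behind it; z points along the fingers, x is the direction in which the jaws open and shut, and the axes are right-handed (so a half turn about z gives the same grasp; the last joint's range is limited). The gripper opens to 92 mm and grips with 3 to 60 N. Pads are 19 mm wide; open, the fingers measure 130 mm over their backs; the gripper's body (75 mm by 190 mm) begins 47 mm behind the grasp point.
Start: joints at [1.081, 0.434, 0.025, 1.573, -0.012, 1.134, -0.075], TCP at [0.236, -0.579, 0.227] pointing down, gripper open.
Joint ranges: [-2.62, 2.62], [-0.44, 2.09], [-1.27, 1.32], [0.08, 2.57], [-1.32, 4.46], [0.12, 2], [-2.74, 2.74]. Speed limits (rad/s): [2.22, 2.22, 3.01, 3.01, 3.14, 3.14, 3.14].

### API

Orientations are given as a rotation vector (axis times angle).
In Python, from cell import arm gives the robot as it stands. The module is installed in compiled form; this text tells all that it offers.
- The arm moves only by the tool play_rows, never from a script. Its argument "motion" is a list of rows, each a list of 7 numbers: the gripper's target within -1 to 1 (fully open at 1, half-way at 0, shut at -1), then the shift along the tool's x, y, z in mm, then the turn, a rotation vector about the tool's x, y, z in rad. In form: [[claw, tx, ty, tz, ax, ay, az], ...]. A call has 1 to 10 rows; each row is the pose to reach, as a shift and turn from the pose measured when the call began, along the tool's axes at that moment; what a row does not reach only later rows make up. A row lasts 1/10 s, in which the tool goes at most 50 mm and 8.59 degrees, less where a joint would pass 70% of its speed; a pose out of reach is approached as far as the arm can. A call with a gripper value outside its range is refused whole. The fingers move at their own pace and stop on an object; "force" is the grip in N (left out, the last holds). Time passes only in rows, so rows that repeat a pose let the fingers close. It gives the time, the measured TCP pose, the force and the opening at its end, in the units of the state.
- arm.observe(): the state, without advancing time (a new reading comes with each control period).
- arm.get_image(name): name is "scene" or "top" or "wrist"; returns a dict with "img" (480x640x3 uint8, blue, green, red), "depth" (480x640 float32, m along the optical axis (not along the pixel's ray), 0 where there is no reading), "K" (3x3 intrinsics, pixels), "k1" (the pictures are not rectified: a ray, as slopes to the right and down, at radius r is drawn at 1 + k1 r^2 times it, then the intrinsics apply), "rvec" (rotation vector, rad) and "tvec" (3), from world to camera coordinates, as OpenCV has them. Camera axes: x right, y down, z forward; pixel columns grow to the right and rows downward; lengths in m; the calibration is good to about 2 mm. A picture is of the moment at which its call begins.
- arm.sign_off(): hands the job in, once; it reports no verdict.
Trained networks look in a picture, given as the dict that the camera call returned (one of the last four; its "shot" number tells which), for a name from the list of things; names that differ only in an ending like _2 or _b are one class to them, and where a whole thing is asked for, a point or a joint stands for the part that bears it (a point fixed in the world has none). Each returns a list of dicts, best first, with "score" (0 to 1); they miss things now and then, are a little off and sometimes report something else, mostly with a low value. They report only what shows in the picture. A call takes as long as a camera call. They do not tell look-alikes from the thing itself.
- arm.look_for(picture, query): "box" ([left, top, width, height] as shares, 0 to 1, of the picture: columns of its width, rows of its height, round what is visible of it).
The state is a dict: "clock": time; "joints": joint angles; "dq": joint speeds; "joint_efforts": joint torques, N m; "position": TCP position; "ee_rot": TCP orientation; "force": force on the tool from outside, world axes, zero at the start; "ft_torque": the same for the moment, N m; "width": opening from 0.0 (shut) to 1.0 (fully open).
Only numpy, scipy, OpenCV 4.12 (cv2) and the standard library are available. Lean on these libraries where they do the work, as an engineer would, in place of code of your own. Each camera call takes 0.05 s, during which the arm holds its last target. There are 200 camera calls.

## Working session

There is one attempt and no reset: what is moved stays moved. The work goes in short steps, Python scripts to look and compute and a tool call to move; the robot and the scene stay as the last step left them, time stands still between calls to the robot, and variables do not carry over. Pictures are saved under pics/ and viewed, on a budget of 10 in all, crops included, one or two more only if the job needs it, and the job is handed in when it is done.

Besides the shell and the picture viewer there is one more tool, called in YAML: its name, and indented under it one key for each argument. play_rows: Moves the arm, as the interface text tells. Its arguments: {"type":"object","properties":{"motion":{"type":"array"},"force":{"type":"number"}},"required":["motion"]}

```bash
mkdir -p pics; cat > h.py <<'E'
import numpy as np,cv2
from cell import arm
from scipy.spatial.transform import Rotation as R
def cam(p):
    return R.from_rotvec(np.ravel(p["rvec"])).as_matrix(),np.ravel(p["tvec"])
def ray(p,u,v):
    K=p["K"];x=(u-K[0][2])/K[0][0];y=(v-K[1][2])/K[1][1];X,Y=x,y
    for _ in range(10):
        s=1+p["k1"]*(X*X+Y*Y);X,Y=x/s,y/s
    return np.array([X,Y,1.])
def pt(p,u,v,d=None):
    if d is None:
        a=p["depth"][int(v)-2:int(v)+3,int(u)-2:int(u)+3];d=np.median(a[a>0]) if (a>0).any() else np.nan
    M,t=cam(p);return M.T@(ray(p,u,v)*d-t)
def proj(p,P):
    M,t=cam(p);c=M@np.asarray(P)+t;x,y=c[0]/c[2],c[1]/c[2];s=1+p["k1"]*(x*x+y*y);K=p["K"]
    return K[0][0]*x*s+K[0][2],K[1][1]*y*s+K[1][2]
E
python3 - <<'E'
from h import *
np.set_printoptions(precision=3,suppress=True)
for c in("scene","top"):
    p=arm.get_image(c);im=p["img"].copy()
    for q in["vise","lever_pivot","lever_grip","pad_face","far_jaw","jar","spice"]:
        for r in arm.look_for(p,q)[:2]:
            b=np.array(r["box"])*[640,480,640,480];u,v=b[:2]+b[2:]/2
            print(c,q,round(r["score"],2),b.round(),pt(p,u,v))
    cv2.imwrite(f"pics/{c}0.png",im)
s=arm.observe();print(s)
E
```

```text
scene vise 0.64 [293. 232.  81.  67.] [ 0.471 -0.085  0.063]
scene vise 0.44 [292. 242.  22.  21.] [0.464 0.053 0.058]
scene lever_pivot 0.78 [340. 232.  29.  29.] [ 0.493 -0.157  0.144]
scene lever_grip 0.91 [336. 232.  32.  28.] [ 0.489 -0.151  0.145]
scene pad_face 0.67 [318. 248.  20.  29.] [ 0.478 -0.051  0.058]
scene far_jaw 0.86 [294. 240.  23.  24.] [0.471 0.053 0.058]
scene jar 0.9 [312. 237.  19.  32.] [ 0.487 -0.008  0.072]
scene jar 0.79 [394. 296.  22.  35.] [ 0.435 -0.414  0.06 ]
scene spice 0.92 [432. 296.  15.  44.] [ 0.487 -0.489  0.059]
top vise 0.6 [343. 208.  96.  51.] [ 0.521 -0.223 -0.001]
top vise 0.56 [268. 203. 174.  74.] [ 0.476 -0.115  0.137]
top lever_pivot 0.84 [346. 208.  97.  52.] [ 0.516 -0.229  0.   ]
top lever_grip 0.8 [344. 208.  98.  52.] [ 0.516 -0.226  0.   ]
top pad_face 0.84 [318. 221.  18.  40.] [ 0.506 -0.055  0.012]
top pad_face 0.27 [290. 226.  24.  31.] [0.49  0.006 0.098]
top far_jaw 0.82 [264. 223.  23.  41.] [0.494 0.071 0.077]
top far_jaw 0.74 [210. 243.  36.  31.] [0.459 0.178 0.109]
top jar 0.86 [449. 240.  35.  24.] [ 0.442 -0.379  0.086]
top jar 0.78 [290. 224.  24.  33.] [0.492 0.006 0.097]
top spice 0.84 [482. 216.  29.  26.] [ 0.49  -0.455  0.098]
{'clock': 0.8, 'joints': array([ 1.081,  0.434,  0.025,  1.573, -0.012,  1.134, -0.075]), 'dq': array([-0.001, -0.001, -0.   ,  0.   ,  0.   , -0.001,  0.   ]), 'joint_efforts': array([  0.   , -66.759,   0.984, -31.479,  -0.061,   0.033,   0.   ]), 'position': array([ 0.236, -0.579,  0.227]), 'ee_rot': array([ 2.607, -1.753,  0.   ]), 'force': array([ 0.388, -0.665,  0.581]), 'ft_torque': array([-0.017,  0.018, -0.025]), 'width': 1.0000047928526496}
```

```bash
python3 -c "
import cv2,numpy as np
a=cv2.imread('pics/scene0.png');b=cv2.imread('pics/top0.png')
cv2.imwrite('pics/both0.png',cv2.resize(np.vstack([a,b]),None,fx=.625,fy=.625))"
```

```text
(no output)
```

View pics/scene0.png

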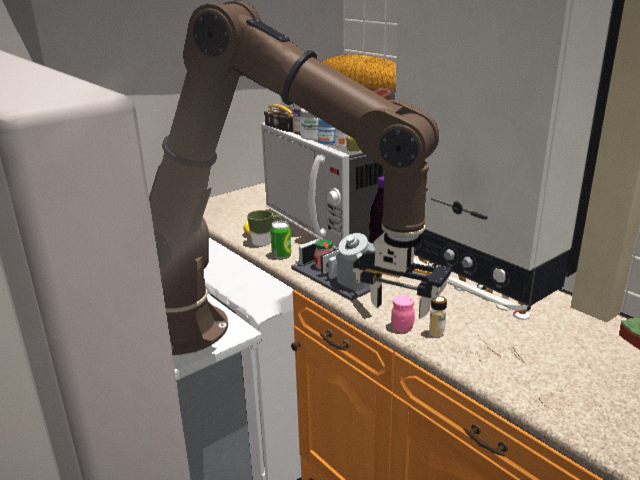

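View pics/top0.png

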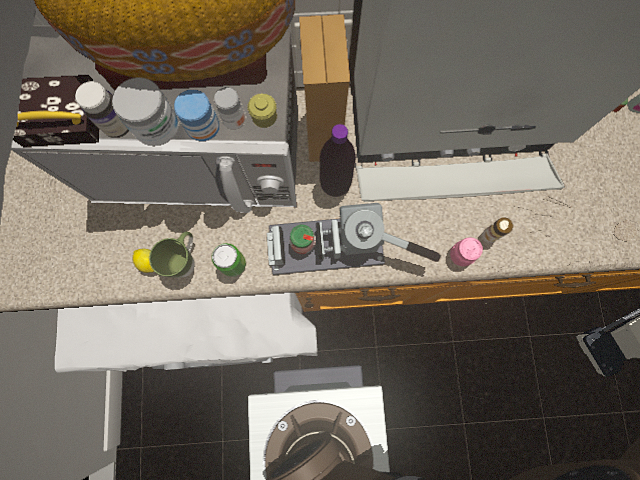

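The top view shows the vise at columns 268–385. Its lever head is at (365,230) and the black grip ends at about (437,255). The jar with the green lid, at (302,238), stands between the jaws. The pink jar at (467,252) is a look-alike, and the spice jar is at (502,226).

```bash
python3 - <<'E'
from h import *
np.set_printoptions(precision=3,suppress=True)
p=arm.get_image("top")
np.savez("top.npz",**{k:p[k] for k in p})
for n,u,v in[("nut",365,230),("h1",350,228),("h2",378,222),("h3",365,216),("h4",358,243),("lev",392,239),("g1",405,243),("g2",415,247),("g3",425,250),("g4",433,254),("jarlid",302,238),("farjawtop",273,246),("jawtop",324,238),("padtop",319,238),("pink",467,252),("tray1",276,270),("tray2",340,267),("counter",400,280)]:
    print(n,pt(p,u,v))
im=p["img"][190:290,255:515];cv2.imwrite("pics/crop.png",cv2.resize(im,None,fx=3,fy=3,interpolation=cv2.INTER_CUBIC))
E
```

```text
nut [ 0.49  -0.135  0.171]
h1 [ 0.502 -0.105  0.15 ]
h2 [ 0.511 -0.168  0.152]
h3 [ 0.525 -0.14   0.159]
h4 [ 0.47  -0.121  0.133]
lev [ 0.474 -0.199  0.132]
g1 [ 0.465 -0.229  0.125]
g2 [ 0.454 -0.251  0.124]
g3 [ 0.447 -0.274  0.118]
g4 [ 0.437 -0.292  0.114]
jarlid [0.499 0.005 0.098]
farjawtop [0.489 0.076 0.075]
jawtop [ 0.516 -0.048  0.012]
padtop [ 0.5   -0.035  0.082]
pink [ 0.441 -0.38   0.087]
tray1 [0.442 0.077 0.013]
tray2 [ 0.439 -0.083  0.01 ]
counter [ 0.398 -0.232 -0.003]
```

View pics/crop.png

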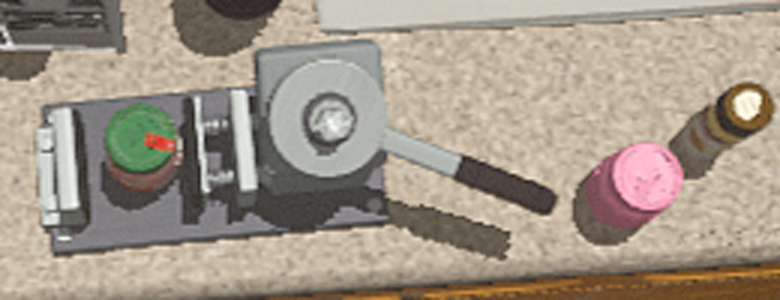

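In the crop the lever runs from its head at (328,118) to the black grip at (460–555,165–205). The jar stands loose between the pad at x≈205 and the far jaw at x≈80. The pink jar at (640,180) is the look-alike.

```bash
python3 - <<'E'
from h import *
np.set_printoptions(precision=3,suppress=True)
p=dict(np.load("top.npz"))
def atz(u,v,z):
    M,t=cam(p);c=-M.T@t;d=M.T@ray(p,u,v);return c+d*(z-c[2])/d[2]
f=lambda a,b:(255+a/3,190+b/3)
FL=atz(*f(53,253),.012);FR=atz(*f(388,220),.012);BL=atz(*f(42,105),.012)
yaw=np.arctan2(-(FL-FR)[0],(FL-FR)[1]);print("tray",FL,FR,BL,"len",np.linalg.norm(FL-FR),np.linalg.norm(FL-BL),"yaw",yaw)
xv=np.array([np.cos(yaw),np.sin(yaw),0]);yv=np.array([-np.sin(yaw),np.cos(yaw),0])
o=FL-228e-3*yv+65e-3*xv;print("origin from tray",o)
n=-np.sin(.4363)*xv+np.cos(.4363)*np.array([0,0,1]);uu=np.cross(yv,n);print(n,uu)
# head rim
pv=np.array([atz(*f(*q),.135+.013*.9) for q in[(270,118),(387,118),(328,58),(328,177)]]);print("rim",pv,pv.mean(0))
# head centre from ray to plane at nut: solve for pivot on ray
for q in[(328,118)]:
    c=atz(*f(*q),.135+.013*.906); print("pivot",c-.013*n)
P=c-.013*n;P[2]=.135
for q in[(460,165),(508,188),(553,207)]:
    M,t=cam(p);cc=-M.T@t;d=M.T@ray(p,*f(*q));X=cc+d*(((P+.013*n-cc)@n)/(d@n))-P
    print("grip",X,"r",np.hypot(X@yv,X@uu),"th",np.arctan2(X@uu,-X@yv))
# jaw gaps, along yv from P
for nm,a,z in[("padtopedge",(205,150),.082),("farface",(80,160),.078),("farback",(58,160),.078),("jarL",(106,135),.086),("jarR",(178,135),.08),("padface lower edge",(190,200),.02)]:
    X=atz(*f(*a),z)-P;print(nm,X@xv,X@yv)
for q in[(200,130),(205,160),(212,150),(70,150),(75,180),(140,135),(50,180)]:
    X=pt(p,*f(*q));print(q,X,(X-P)@yv)
# clearance behind
for u,v in[(400,170),(440,170),(400,185),(400,150),(400,130),(440,130),(500,150)]:print((u,v),pt(p,u,v))
np.savez("fit.npz",P=P,yaw=yaw)
E
```

```text
tray [0.431 0.086 0.012] [ 0.44  -0.194  0.012] [0.559 0.09  0.012] len 0.2806806797554167 0.1278683119177458 yaw 0.031019051320359096
origin from tray [ 0.504 -0.14   0.012]
[-0.422 -0.013  0.906] [0.906 0.028 0.423]
rim [[ 0.5   -0.093  0.147]
 [ 0.494 -0.181  0.147]
 [ 0.544 -0.141  0.147]
 [ 0.452 -0.133  0.147]] [ 0.498 -0.137  0.147]
pivot [ 0.503 -0.137  0.135]
grip [-0.044 -0.099 -0.008] r 0.10781956127211621 th -0.44009918225264083
grip [-0.063 -0.135 -0.017] r 0.14947684827678853 th -0.4686767461156323
grip [-0.078 -0.17  -0.025] r 0.18810945778366248 th -0.47440432223637014
padtopedge -0.0058281252077704545 0.09243961106458037
farface -0.0031901812928146352 0.19203286885273652
farback -0.0014599520142246556 0.20942906969506378
jarL 0.013152455099683425 0.1694043684027309
jarR 0.008985165624111613 0.11257568333935401
padface lower edge -0.032726044784053256 0.10743617093734577
(200, 130) [ 0.511 -0.042  0.081] 0.0947339609587255
(205, 160) [ 0.501 -0.045  0.016] 0.0914797946272438
(212, 150) [ 0.51  -0.052  0.012] 0.08463582086430466
(70, 150) [0.503 0.063 0.078] 0.19931520654654405
(75, 180) [0.478 0.06  0.077] 0.197314742040052
(140, 135) [0.506 0.006 0.097] 0.142371365721339
(50, 180) [0.491 0.085 0.022] 0.22194790538327439
(400, 170) [ 0.662 -0.248  0.074]
(440, 170) [ 0.656 -0.348  0.072]
(400, 185) [ 0.617 -0.24   0.088]
(400, 150) [ 0.656 -0.224  0.209]
(400, 130) [ 0.655 -0.208  0.308]
(440, 130) [ 0.656 -0.291  0.295]
(500, 150) [ 0.683 -0.488  0.111]
```

```bash
cat >> h.py <<'E'
P0=np.array([.503,-.138,.135]);yaw=.031
xv=np.array([np.cos(yaw),np.sin(yaw),0]);yv=np.array([-np.sin(yaw),np.cos(yaw),0])
n=-np.sin(.4363)*xv+np.cos(.4363)*np.array([0,0,1.]);uu=np.cross(yv,n)
def tool(th,back=0.,sgn=1,r=.148):
    d=-yv*np.cos(th)+uu*np.sin(th); t=yv*np.sin(th)+uu*np.cos(th)
    z=-n;x=sgn*t;y=np.cross(z,x)
    return P0+r*d+(.019-back)*z,np.stack([x,y,z],1)
def rel(s,T):
    Rm=R.from_rotvec(s["ee_rot"]).as_matrix()
    return np.r_[Rm.T@(T[0]-s["position"])*1000,R.from_matrix(Rm.T@T[1]).as_rotvec()]
E
python3 - <<'E'
from h import *
np.set_printoptions(precision=3,suppress=True)
s=arm.observe();print(R.from_rotvec(s["ee_rot"]).as_matrix())
for g in(1,-1):
    for b in(.1,0):print(g,b,tool(-.47,b,g)[0],rel(s,tool(-.47,b,g)))
E
```

```text
[[ 0.377 -0.926  0.   ]
 [-0.926 -0.377 -0.   ]
 [ 0.     0.    -1.   ]]
1 0.1 [ 0.412 -0.273  0.18 ] [-216.926 -278.811   46.643    0.333    0.297   -0.733]
1 0 [ 0.454 -0.272  0.089] [-202.221 -318.427  137.276    0.333    0.297   -0.733]
-1 0.1 [ 0.412 -0.273  0.18 ] [-216.926 -278.811   46.643    0.372   -0.417    2.349]
-1 0 [ 0.454 -0.272  0.089] [-202.221 -318.427  137.276    0.372   -0.417    2.349]
```

play_rows:
  motion:
    - [0.1,-217,-279,20,0.333,0.297,-0.733]
    - [0.1,-217,-279,20,0.333,0.297,-0.733]
    - [0.1,-217,-279,20,0.333,0.297,-0.733]
    - [0.1,-217,-279,20,0.333,0.297,-0.733]
    - [0.1,-217,-279,20,0.333,0.297,-0.733]
    - [0.1,-217,-279,20,0.333,0.297,-0.733]
    - [0.1,-217,-279,30,0.333,0.297,-0.733]
    - [0.1,-217,-279,40,0.333,0.297,-0.733]
    - [0.1,-217,-279,47,0.333,0.297,-0.733]
    - [0.1,-217,-279,47,0.333,0.297,-0.733]
  force: 25

```text
clock: 1.85
position: [0.4118, -0.2731, 0.1791]
ee_rot: [-2.895, 0.647, -0.635]
force: [0.1, -0.3, -0.4]
width: 0.549
```

```bash
python3 - <<'E'
from h import *
np.set_printoptions(precision=3,suppress=True)
s=arm.observe();print(s["joints"],s["position"],s["width"],s["clock"])
print(rel(s,tool(-.47,.1)),rel(s,tool(-.47,0)))
p=arm.get_image("wrist");cv2.imwrite("pics/w1.png",p["img"])
for t in(-.47,):
  for r in(.106,.148,.19):
    print(r,proj(p,tool(t,.019,1,r)[0]))
print(proj(p,P0+.013*n))
E
```

```text
[ 1.078  0.174 -0.438  2.209 -0.447  0.473  0.588] [ 0.412 -0.273  0.179] 0.548879312131491 1.85
[ 0.595 -0.547 -0.739  0.     0.001 -0.001] [ 0.701 -0.566 99.261  0.     0.001 -0.001]
0.106 (np.float64(315.8139667821215), np.float64(182.16825352167012))
0.148 (np.float64(315.7387530227438), np.float64(242.27523810163592))
0.19 (np.float64(315.6700759331749), np.float64(297.3881861741276))
(np.float64(316.21018064016454), np.float64(-5.732025809418417))
```

View pics/w1.png

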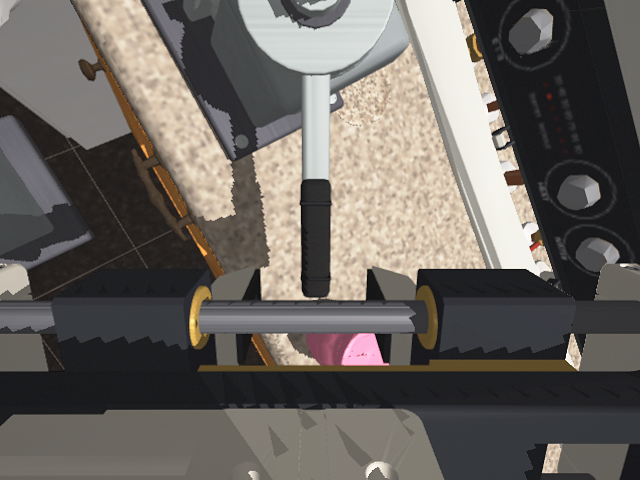

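The wrist view has the grip in line with the tool: it spans rows 180–297 at column 316, midway between the fingers. I'll descend and close.

play_rows:
  motion:
    - [0.1,0.5,0,30,0,0,0]
    - [0.1,0.5,0,60,0,0,0]
    - [0.1,0.5,0,85,0,0,0]
    - [0.1,0.5,0,99,0,0,0]
    - [0.1,0.5,0,99,0,0,0]
    - [-1,0.5,0,99,0,0,0]
    - [-1,0.5,0,99,0,0,0]
    - [-1,0.5,0,99,0,0,0]
    - [-1,0.5,0,99,0,0,0]
    - [-1,0.5,0,99,0,0,0]
  force: 25

```text
clock: 2.9
position: [0.4541, -0.273, 0.0906]
ee_rot: [-2.896, 0.649, -0.638]
force: [-2.8, -0.1, 4.4]
width: 0.21
```

```bash
cat > st.py <<'E'
from h import *
import sys
np.set_printoptions(precision=3,suppress=True)
s=arm.observe();Rm=R.from_rotvec(s["ee_rot"]).as_matrix()
D=s["position"]+.019*n-P0;th=np.arctan2(D@uu,-D@yv)
print("clk",s["clock"],"j",s["joints"],"F",s["force"],"w",s["width"],"th",th,"r",np.hypot(D@uu,D@yv),"off",D@n)
for t in map(float,sys.argv[1:]):
    N=int(np.ceil(abs(t-th)/.14))
    for a in np.linspace(th,t,N+1)[1:]:print(rel(s,tool(a)).round(3).tolist())
E
python3 st.py .45 -.66
```

```text
clk 2.9 j [ 0.979  0.384 -0.444  2.242 -0.432  0.208  0.56 ] F [-2.844 -0.079  4.411] w 0.21003962421169628 th -0.46480974474007375 r 0.14924486226272266 off 0.0011607601413704085
[19.269, -2.635, 1.169, 0.001, -0.001, -0.137]
[38.202, -6.524, 1.176, 0.001, -0.0, -0.268]
[56.466, -12.846, 1.179, 0.001, -0.0, -0.399]
[73.751, -21.496, 1.178, 0.001, -0.0, -0.529]
[89.761, -32.323, 1.174, 0.001, -0.0, -0.66]
[104.224, -45.145, 1.167, 0.001, -0.0, -0.791]
[116.892, -59.742, 1.157, 0.001, 0.0, -0.921]
[-14.434, -1.856, 1.15, 0.001, -0.001, 0.091]
[-28.732, -3.868, 1.139, 0.001, -0.001, 0.189]
```

play_rows:
  motion:
    - [-1,19,-2.6,1,0,0,-0.131]
    - [-1,38,-6.5,1,0,0,-0.262]
    - [-1,56.5,-12.8,1,0,0,-0.393]
    - [-1,73.8,-21.5,1,0,0,-0.524]
    - [-1,89.8,-32.3,1,0,0,-0.655]
    - [-1,104.2,-45.1,1,0,0,-0.786]
    - [-1,116.9,-59.7,1,0,0,-0.917]
    - [-1,116.9,-59.7,1,0,0,-0.917]

```text
clock: 3.7
position: [0.576, -0.2704, 0.1474]
ee_rot: [2.891, 0.709, 0.65]
force: [-2.1, -6.9, 5.9]
width: 0.217
```

```bash
python3 st.py -.66; python3 - <<'E'
from h import *
p=arm.get_image("top");im=p["img"][180:300,235:435];cv2.imwrite("pics/t2.png",cv2.resize(im,None,fx=4,fy=4,interpolation=cv2.INTER_CUBIC))
E
```

```text
clk 3.7 j [ 0.83   0.414 -0.463  1.98  -0.024  0.388  0.939] F [-2.08  -6.909  5.878] w 0.21660167078827147 th 0.46555316096467364 r 0.15063424182848692 off 0.0011597085723447523
[-18.516, -3.525, 1.109, 0.006, -0.002, 0.11]
[-36.738, -6.707, 1.06, 0.005, -0.002, 0.235]
[-54.419, -12.138, 1.0, 0.005, -0.003, 0.361]
[-71.286, -19.731, 0.928, 0.005, -0.003, 0.486]
[-87.073, -29.369, 0.848, 0.005, -0.003, 0.611]
[-101.535, -40.901, 0.758, 0.005, -0.004, 0.736]
[-114.446, -54.147, 0.662, 0.005, -0.004, 0.861]
[-125.603, -68.899, 0.56, 0.004, -0.004, 0.986]
[-134.833, -84.929, 0.454, 0.004, -0.005, 1.111]
```

View pics/t2.png

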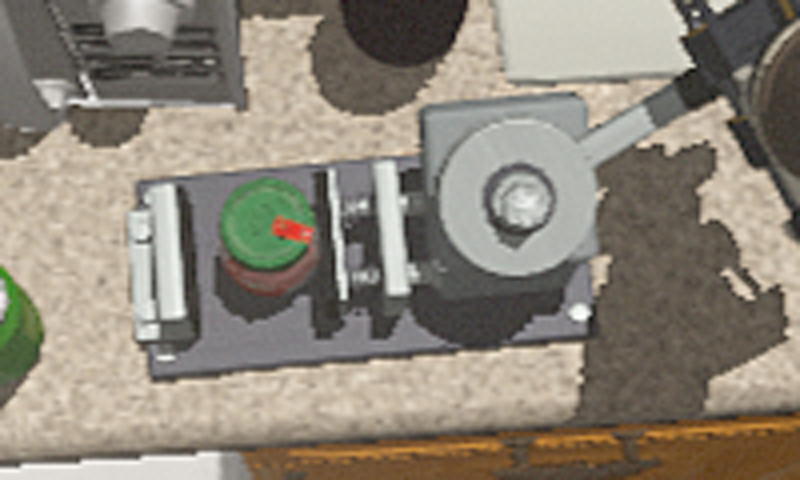

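The lever followed to 0.465 and the jaw has advanced to within a few pixels of the jar (pad plate at x≈337, jar edge at about 315). The jar is upright and the tray is clear. Next is the return stroke.

play_rows:
  motion:
    - [-1,-18.5,-3,1,0,0,0.12]
    - [-1,-36.7,-6.7,1,0,0,0.24]
    - [-1,-54.4,-12.1,1,0,0,0.365]
    - [-1,-71.3,-19.7,1,0,0,0.49]
    - [-1,-87.1,-29.4,1,0,0,0.615]
    - [-1,-101.5,-40.9,0.8,0,0,0.74]
    - [-1,-114.4,-54.1,0.7,0,0,0.865]
    - [-1,-125.6,-68.9,0.6,0,0,0.99]
    - [-1,-134.8,-84.9,0.5,0,0,1.112]
    - [-1,-134.8,-84.9,0.5,0,0,1.112]

```text
clock: 4.75
position: [0.4296, -0.2566, 0.0791]
ee_rot: [-2.782, 0.926, -0.616]
force: [-3.4, -1.7, 14.1]
width: 0.215
```

```bash
cat > jaw.py <<'E'
from h import *
np.set_printoptions(precision=1,suppress=True)
p=arm.get_image("top");d=p["depth"];vs,us=np.mgrid[215:275,255:350]
pts=np.array([np.r_[pt(p,u,v,d[v,u]),u,v] for v,u in zip(vs.ravel(),us.ravel()) if d[v,u]>0])
X=pts[:,:3]-P0;a=X@xv;b=X@yv;z=pts[:,2]
def runs(sel,bins=2):
    h,e=np.histogram(b[sel]*1000,np.arange(50,232,bins));return [(int(e[i]),int(h[i])) for i in range(len(h)) if h[i]>3]
print("jaw/pad tops",runs((z>.068)&(z<.088)&(abs(a)<.045)))
j=(z>.094)&(z<.105)&(b>.1);print("jar lid ctr",a[j].mean()*1000,b[j].mean()*1000,b[j].min()*1000,b[j].max()*1000,"z",z[j].min(),z[j].max(),j.sum())
E
python3 jaw.py; python3 st.py .46
```

```text
jaw/pad tops [(50, 8), (66, 27), (68, 28), (70, 28), (72, 28), (74, 28), (76, 28), (78, 33), (102, 11), (104, 30), (106, 28), (108, 28), (110, 25), (112, 29), (114, 27), (116, 6), (168, 4), (192, 12), (194, 29), (196, 28), (198, 26), (200, 30), (202, 26), (204, 30), (206, 28), (208, 32), (210, 30), (212, 27), (214, 12)]
jar lid ctr 5.770153469427461 145.78083793382282 118.79779883658031 173.37593455285133 z 0.09402017741144668 0.1033102450307632 422
clk 4.8 j [ 1.014  0.379 -0.482  2.315 -0.55   0.142  0.486] F [-5.691 -1.124 12.007] w 0.21565742192104687 th -0.667012021903462 r 0.1491847514175341 off 0.0008706063091619877
[18.474, -2.383, 0.987, 0.003, -0.006, -0.127]
[36.662, -5.877, 1.099, 0.004, -0.006, -0.252]
[54.271, -11.616, 1.2, 0.004, -0.006, -0.378]
[71.025, -19.51, 1.29, 0.004, -0.006, -0.503]
[86.663, -29.434, 1.366, 0.005, -0.006, -0.628]
[100.939, -41.233, 1.429, 0.005, -0.005, -0.753]
[113.629, -54.723, 1.476, 0.006, -0.005, -0.879]
[124.535, -69.693, 1.507, 0.006, -0.005, -1.004]
[133.486, -85.907, 1.522, 0.006, -0.004, -1.129]
```

Jaw top is at 66–80, pad 102–116 and far jaw face 192 mm, so about 13 mm of gap is left. Second drive stroke.

play_rows:
  motion:
    - [-1,18.5,-2.4,1,0,0,-0.127]
    - [-1,36.7,-5.9,1,0,0,-0.252]
    - [-1,54.3,-11.6,1,0,0,-0.378]
    - [-1,71,-19.5,1,0,0,-0.503]
    - [-1,86.7,-29.4,1,0,0,-0.628]
    - [-1,100.9,-41.2,1,0,0,-0.753]
    - [-1,113.6,-54.7,1,0,0,-0.879]
    - [-1,124.5,-69.7,1,0,0,-1.004]
    - [-1,133.5,-85.9,1,0,0,-1.129]
    - [-1,133.5,-85.9,1,0,0,-1.129]

```text
clock: 5.8
position: [0.577, -0.2698, 0.1479]
ee_rot: [2.878, 0.724, 0.651]
force: [1.1, -6.8, 2.0]
width: 0.217
```

```bash
python3 jaw.py; python3 st.py -.62
```

```text
jaw/pad tops [(50, 6), (78, 23), (80, 30), (82, 29), (84, 29), (86, 26), (88, 28), (90, 29), (92, 10), (116, 21), (118, 29), (120, 29), (122, 27), (124, 28), (126, 29), (128, 22), (192, 13), (194, 25), (196, 30), (198, 27), (200, 31), (202, 30), (204, 26), (206, 29), (208, 31), (210, 30), (212, 29), (214, 11)]
jar lid ctr 4.55746528659248 159.06918224300273 131.41700116147297 185.94223050527575 z 0.09400806049507843 0.10391115117636013 419
clk 5.85 j [ 0.821  0.411 -0.454  1.985 -0.027  0.38   0.948] F [ 1.534 -5.614  3.164] w 0.21742148619122695 th 0.4662035500542996 r 0.15066685562118004 off 0.0011823880541849145
[-20.06, -3.916, 1.1, 0.011, -0.003, 0.13]
[-39.749, -7.854, 1.018, 0.011, -0.003, 0.265]
[-58.724, -14.42, 0.907, 0.011, -0.004, 0.401]
[-76.636, -23.494, 0.77, 0.011, -0.005, 0.537]
[-93.154, -34.909, 0.609, 0.01, -0.006, 0.673]
[-107.975, -48.455, 0.427, 0.01, -0.006, 0.808]
[-120.826, -63.882, 0.227, 0.01, -0.007, 0.944]
[-131.47, -80.907, 0.013, 0.009, -0.008, 1.08]
```

play_rows:
  motion:
    - [-1,-20,-3.9,1,0,0,0.13]
    - [-1,-39.7,-7.9,1,0,0,0.265]
    - [-1,-58.7,-14.4,1,0,0,0.401]
    - [-1,-76.6,-23.5,0.8,0,0,0.537]
    - [-1,-93.2,-34.9,0.6,0,0,0.673]
    - [-1,-108,-48.5,0.4,0,0,0.808]
    - [-1,-120.8,-63.9,0.2,0,0,0.944]
    - [-1,-131.5,-80.9,0,0,0,1.08]
    - [-1,-131.5,-80.9,0,0,0,1.08]

```text
clock: 6.75
position: [0.4344, -0.2602, 0.0811]
ee_rot: [-2.811, 0.868, -0.63]
force: [-4.0, -2.2, 11.8]
width: 0.215
```

```bash
python3 jaw.py; python3 st.py .46
```

```text
jaw/pad tops [(50, 9), (78, 24), (80, 30), (82, 30), (84, 25), (86, 28), (88, 29), (90, 30), (92, 9), (116, 20), (118, 29), (120, 29), (122, 27), (124, 29), (126, 28), (128, 23), (192, 15), (194, 28), (196, 27), (198, 28), (200, 27), (202, 31), (204, 30), (206, 28), (208, 34), (210, 29), (212, 26), (214, 12)]
jar lid ctr 4.624356620835433 159.09005182665595 131.42622127621144 185.8879161495296 z 0.09408895389807137 0.10412972225690222 424
clk 6.8 j [ 1.006  0.379 -0.476  2.306 -0.535  0.144  0.513] F [-5.967 -2.338  9.931] w 0.21602624654254765 th -0.6236339671040998 r 0.14904327153888314 off 0.0008112482312911948
[19.974, -2.412, 1.035, 0.006, -0.011, -0.136]
[39.591, -6.464, 1.247, 0.007, -0.011, -0.271]
[58.481, -13.127, 1.436, 0.008, -0.011, -0.407]
[76.299, -22.28, 1.599, 0.008, -0.01, -0.542]
[92.717, -33.756, 1.734, 0.009, -0.01, -0.678]
[107.436, -47.343, 1.838, 0.01, -0.009, -0.813]
[120.185, -62.794, 1.909, 0.01, -0.008, -0.949]
[130.731, -79.825, 1.946, 0.011, -0.008, -1.084]
```

play_rows:
  motion:
    - [-1,20,-2.4,1,0,0,-0.136]
    - [-1,39.6,-6.5,1,0,0,-0.271]
    - [-1,58.5,-13.1,1.2,0,0,-0.407]
    - [-1,76.3,-22.3,1.4,0,0,-0.542]
    - [-1,92.7,-33.8,1.5,0,0,-0.678]
    - [-1,107.4,-47.3,1.6,0,0,-0.813]
    - [-1,120.2,-62.8,1.7,0,0,-0.949]
    - [-1,130.7,-79.8,1.7,0,0,-1.084]
    - [-1,130.7,-79.8,1.7,0,0,-1.084]

```text
clock: 7.7
position: [0.5771, -0.2697, 0.1478]
ee_rot: [2.873, 0.721, 0.653]
force: [-0.9, -6.9, 4.1]
width: 0.214
```

```bash
python3 jaw.py; python3 st.py -.62
```

```text
jaw/pad tops [(50, 8), (90, 14), (92, 29), (94, 28), (96, 28), (98, 28), (100, 30), (102, 28), (104, 18), (122, 27), (124, 28), (126, 28), (128, 30), (130, 28), (132, 28), (134, 12), (192, 13), (194, 28), (196, 30), (198, 26), (200, 31), (202, 28), (204, 30), (206, 30), (208, 26), (210, 31), (212, 27), (214, 13)]
jar lid ctr 4.6117646565364945 163.8599702515209 136.11805733541382 190.71100619191583 z 0.09408700857167812 0.10263167643381972 427
clk 7.75 j [ 0.811  0.407 -0.444  1.991 -0.032  0.37   0.95 ] F [ 0.59  -5.464  4.6  ] w 0.2187767199783663 th 0.4656779399355345 r 0.15059754653404162 off 0.0010221879628738845
[-20.051, -3.847, 0.906, 0.017, -0.004, 0.129]
[-39.731, -7.777, 0.789, 0.017, -0.005, 0.265]
[-58.699, -14.334, 0.629, 0.016, -0.006, 0.401]
[-76.605, -23.396, 0.429, 0.016, -0.007, 0.536]
[-93.12, -34.797, 0.192, 0.016, -0.008, 0.672]
[-107.941, -48.327, -0.077, 0.015, -0.009, 0.808]
[-120.794, -63.738, -0.373, 0.015, -0.01, 0.944]
[-131.444, -80.746, -0.691, 0.014, -0.012, 1.079]
```

The pad is pressed in about 6.5 mm. I'll add a short stroke for another 4–6 mm: return 0.5 rad, then drive again.

play_rows:
  motion:
    - [-1,-20,-3.8,1,0,0,0.13]
    - [-1,-39.7,-7.8,0.8,0,0,0.265]
    - [-1,-58.7,-14.3,0.6,0,0,0.401]
    - [-1,-76.6,-23.4,0.4,0,0,0.536]
    - [-1,-76.6,-23.4,0.4,0,0,0.536]

```text
clock: 8.25
position: [0.5027, -0.2871, 0.1127]
ee_rot: [-3.053, 0.091, -0.692]
force: [-0.3, -1.8, 8.4]
width: 0.22
```

```bash
python3 st.py .46
```

```text
clk 8.25 j [ 0.909  0.392 -0.418  2.137 -0.263  0.267  0.73 ] F [-0.262 -1.757  8.358] w 0.22030795549596613 th -0.09256226763593096 r 0.14963394727827 off 0.0008630796581402219
[20.386, -2.948, 1.03, 0.016, -0.009, -0.133]
[40.4, -7.043, 1.174, 0.017, -0.008, -0.271]
[59.659, -13.855, 1.269, 0.017, -0.007, -0.409]
[77.797, -23.254, 1.312, 0.018, -0.006, -0.547]
```

play_rows:
  motion:
    - [-1,20.4,-2.9,1,0,0,-0.133]
    - [-1,40.4,-7,1,0,0,-0.271]
    - [-1,59.7,-13.9,1,0,0,-0.409]
    - [-1,75.2,-21.8,1,0,0,-0.527]
    - [-1,75.2,-21.8,1,0,0,-0.527]

```text
clock: 8.75
position: [0.5741, -0.2714, 0.1463]
ee_rot: [2.879, 0.688, 0.655]
force: [0.3, -7.1, 1.5]
width: 0.218
```

```bash
python3 jaw.py; python3 st.py
```

```text
jaw/pad tops [(50, 8), (96, 17), (98, 25), (100, 29), (102, 27), (104, 32), (106, 28), (108, 30), (110, 11), (122, 26), (124, 27), (126, 28), (128, 29), (130, 28), (132, 26), (134, 16), (192, 10), (194, 29), (196, 25), (198, 29), (200, 30), (202, 28), (204, 31), (206, 27), (208, 30), (210, 31), (212, 25), (214, 14)]
jar lid ctr 4.614804301160079 164.20255185301693 137.7814367106895 190.78186505453505 z 0.09422052270666528 0.10419009982022262 420
clk 8.8 j [ 0.809  0.404 -0.436  2.    -0.036  0.359  0.936] F [-0.148 -6.195  3.41 ] w 0.21302674655098738 th 0.4418895693055654 r 0.15050562003919785 off 0.0009699392826563444
```

The pad is now pressed in about 12 mm. Release and back off along the tool axis.

play_rows:
  motion:
    - [0.1,0,0,0,0,0,0]
    - [0.1,0,0,0,0,0,0]
    - [0.1,0,0,0,0,0,0]
    - [0.1,0,0,-10,0,0,0]
    - [0.1,0,0,-30,0,0,0]
    - [0.1,0,0,-60,0,0,0]
    - [0.1,0,0,-90,0,0,0]
    - [0.1,0,0,-120,0,0,0]
    - [0.1,0,0,-120,0,0,0]
    - [0.1,0,0,-120,0,0,0]

```text
clock: 9.8
position: [0.521, -0.2715, 0.255]
ee_rot: [2.88, 0.681, 0.655]
force: [0.5, -0.5, -0.3]
width: 0.548
```

```bash
python3 jaw.py; python3 st.py;  python3 - <<'E'
from h import *
p=arm.get_image("top");im=p["img"][170:310,120:520];cv2.imwrite("pics/t3.png",cv2.resize(im,None,fx=2,fy=2,interpolation=cv2.INTER_CUBIC))
E
```

```text
jaw/pad tops [(50, 8), (96, 19), (98, 24), (100, 31), (102, 24), (104, 31), (106, 26), (108, 32), (110, 11), (122, 25), (124, 28), (126, 28), (128, 30), (130, 28), (132, 27), (134, 16), (136, 4), (192, 10), (194, 29), (196, 29), (198, 26), (200, 28), (202, 30), (204, 29), (206, 31), (208, 28), (210, 31), (212, 25), (214, 13)]
jar lid ctr 4.324322579408173 164.08642660153384 137.78570251800014 190.8502843006237 z 0.09403901597825011 0.10446369474377078 414
clk 9.85 j [ 0.984  0.207 -0.535  1.958 -0.158  0.606  1.056] F [ 0.414 -0.521  0.089] w 0.5510666978039358 th 0.43863179328648266 r 0.14756299830410294 off 0.12101028733304484
```

View pics/t3.png

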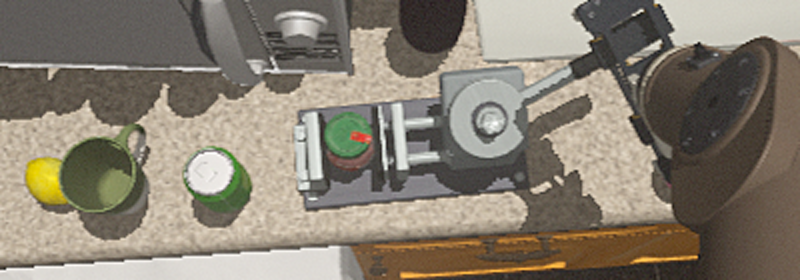

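The jar with the green lid (348,135) is upright between the pad and the far jaw, the pad is visibly pressed in, and the gripper is off the lever. The mug, lemon and can have not moved.

```bash
python3 -c "
from cell import arm
print(arm.sign_off())"
```

```text
the job is handed in; nothing more can be done
None
```

The jar is clamped upright against the far jaw, and I handed the job in at about 10 s of the 61 s allowed. I gripped the ratchet lever by its handle and drove it four times: three long strokes and one short one to finish. Then I let go and backed 12 cm away.

**Clamping:** the last depth measurements put the pad about 12 mm in, give or take 1–2 mm. The jaw and pad held that position after release, and the lid was level to the eye. In the last stroke the jaw moved about 6 mm while the jar moved less than 0.5 mm, so the jar is against the far jaw. I had no direct reading of the contact force there.

**Bystanders:** the mug, lemon and can look unmoved in the last picture. The spice jar and the pink look-alike were hidden behind the arm, so I did not check them again. The planned path stayed above or beside them, and no unexpected contact force showed at the end of any move.

No check failed. The one close margin was joint 6, which came down to 0.142 rad against its 0.12 limit on the return strokes.

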